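# Roll a vial onto the reader's line and read it

### The arm

A 7-joint arm with a two-finger parallel gripper is mounted at the origin on the work surface; the furniture and walls round the work are solid. World frame = base frame: x ahead of the robot, y to its left, z up, the work surface at z = 0. Lengths are in m, angles in rad, forces in N, time in s.
With the tool pointing down it reaches from about 0.425 to 0.95 m from the base axis. Payload 4.7 kg.
Tool frame: the origin (TCP) lies on the centre line of the jaws, within the pads' length; the fingertips stand robot.nose_length ahead of it and the grasp point (between the pads) lies 8 mm behind it (robot.nose_length is the distance from the TCP to the fingertips, in m); z points along the fingers, y is the line along which they close (so a half turn about z gives the same grasp; the last joint's range is limited). The gripper opens to 85 mm and grips with 20 to 120 N. Pads are 22 mm wide; open, the fingers measure 114 mm over their backs; the gripper's body (76 mm by 85 mm) begins 54 mm behind the grasp point. The pads swing forward as they close: fully open they stand 13 mm farther back than shut.
Start: joints at [-1.343, 0.469, -0.049, 1.532, 0.024, 1.141, -0.082], TCP at [0.171, 0.653, 0.242] pointing down, gripper open.
Joint ranges: [-2.59, 2.59], [-0.33, 1.99], [-1.39, 1.29], [0.1, 2.45], [-1.04, 4.18], [0.21, 1.99], [-2.66, 2.66]. Speed limits (rad/s): [2.57, 2.57, 3.14, 3.14, 3.14, 3.14, 3.14].

### API

Orientations are given as [roll, pitch, yaw] about the fixed x, y, z axes, in that order (R = Rz(yaw) Ry(pitch) Rx(roll)).
In Python, from plant import robot gives the robot as it stands. Calls block until the motion is done:
- robot.goto(position, orientation): joint-space move of the TCP to a pose.
- robot.move_straight(position, vel=0.15, attitude=None, contact_N=None): straight line of the TCP; attitude=None keeps the orientation; vel is the mean speed in m/s. With contact_N (N) it stops when the force on the tool has changed by that much, and returns True; else False.
- robot.move_joints(angles): joint-space move.
- robot.grip(opening, strength=None): opening from 0.0 (shut) to 1.0 (fully open); strength is the grip in N (None keeps the last); returns when the fingers have stopped.
- robot.sleep(seconds).
- robot.inverse_kinematics(position, orientation): joint angles nearest the present ones, or None.
- robot.sense(): the state.
- robot.grab_frame(name): name is "scene" or "top" or "wrist"; returns a dict with "image" (420x560x3 uint8, red, green, blue), "range_z" (420x560 float32, m along the optical axis (not along the pixel's ray), 0 where there is no reading), "fx", "fy", "cx", "cy" (pixels), "R" (3x3) and "t" (3): a world point X has camera coordinates R X + t. Camera axes: x right, y down, z forward; pixel columns grow to the right and rows downward; lengths in m; the calibration is good to about 2 mm. The wrist camera is an equidistant fisheye: a pixel r from the principal point sees the ray r / f radians off the axis. A picture is of the moment at which its call begins.
A pose or a line that the arm cannot do raises robot.IKError and nothing moves.
- robot.close_job(): hands the job in; it is judged then, once.
The state is a dict: "t": time; "joint_pos": joint angles; "joint_velocities": joint speeds; "effort": joint torques, N m; "tcp_pos": TCP position; "tcp_rot": TCP orientation; "wrist_force": force on the tool from outside, world axes, zero at the start; "torque": the same for the moment, N m; "opening": opening from 0.0 (shut) to 1.0 (fully open); "gripper_force": force on a finger pad.
Only numpy, scipy, OpenCV 4.12 (cv2) and the standard library are available. Lean on these libraries where they do the work, as an engineer would, in place of code of your own. Each camera call takes 0.05 s, during which the arm holds its last target. There are 200 camera calls.

### The job

Without picking it up, push the top of the lying amber vial sideways so that it rolls along the white pad and comes to rest centred on the black line, lying along it. Then press the button on top of the reader to read the vial's base. Leave the standing vials and the pellet die alone, and do not tip the lying vial up or lift it.

Things in the scene. Friction and masses are not known exactly. Their poses are not given: they have to be found in the camera images.
- station: Fixed station: a white pad, 104 (its x) x 236 (its y) x 6 mm, flat on the bench, and a grey reader box, 50 x 96 mm, top 42 mm above the bench, centred 82 mm along +x from the pad's centre. Origin: underside of the pad's centre; z up; x points roughly towards the robot. Rolling on the pad meets a little resistance: a vial pushed at 30 mm/s stops within about 2 mm, a fast one rolls on.
- line_mid (a point): Middle of the flat black line (6 mm wide, 90 mm long, a short cross tick at each end) on the pad's top face, 6 mm above the bench. Axes as the station: x along the line towards the reader, y across the line along the pad.
- read_top (a point): Centre of the top of the reader's grey round push button (26 mm across), which stands on top of the reader box, its axis vertical.
- read (a joint): Button travel in m: 0 out, 0.005 fully down (4 N there); springs back.
- vial_amber: Lying amber vial, 30 g, smooth (friction 0.3): glass body 24 mm diameter, 50 mm long; black cap 20 mm diameter; 62 mm long in all. Origin: centre of its base; its z is its long axis, base to cap. It starts 65 to 85 mm from the line, on either side, base towards the reader, within 0.1 rad of parallel to the line. Lying, its axis is 12 mm and its top 24 mm above the pad.
- vial_mid (a point): Point on the lying vial's axis in the middle of its 50 mm glass body, 25 mm from the base. A slow fingertip push at this point, at or a little above the height of the axis, rolls it freely and hardly changes its direction; near the very top it may wedge under the fingertip.
- vial_d: Bystander: a standing clear vial with a black cap, 25 mm diameter, 57 mm tall, on the pad on the other side of the line. Origin: centre of its underside, z up.
- vial_b: Bystander: a standing clear vial with a white cap, 25 mm diameter, 57 mm tall, on the bench beside the reader. Origin: centre of its underside, z up.
- pellet_die: Bystander: a steel pellet die, 37 mm diameter, 48 mm tall, on the bench on the other side of the reader. Origin: centre of its underside, z up.
Things that resemble listed ones, but are neither listed nor needed, are in the scene too. Leave any green look-alike of the vial_amber alone.

How it is judged:
By the outcome, as a careful person would: the job done as asked, in the order asked, and still so for the second after the job is handed in, with the robot touching nothing.
It also fails if it takes over 45 s, if anything falls off the work surface, if the arm or the gripper's body presses on something with over 40 N, if the wrist force passes 120 N, or if a joint passes its speed limit or range.

## Working session

There is one attempt and no reset: what is moved stays moved. The work goes in short steps, each a Python script; the robot and the scene stay as the last script left them, time stands still between calls to the robot, and variables do not carry over. Pictures are saved under pics/ and viewed, at most 10 in all, crops included, and the job is handed in when it is done.

```bash
ls; mkdir -p pics; python3 - <<'E'
from plant import robot
import cv2,numpy as np,pickle
s=robot.sense();print(s['t'],s['tcp_pos'],s['tcp_rot'],robot.nose_length,s['wrist_force'])
fs={}
for n in("top","scene"):
    f=robot.grab_frame(n);fs[n]=f
    cv2.imwrite(f"pics/{n}0.png",cv2.cvtColor(f["image"],cv2.COLOR_RGB2BGR))
    print(n,f['fx'],f['cx'],f['cy'],(-f['R'].T@f['t']).round(3))
pickle.dump(fs,open('f0.pkl','wb'))
E
```

```text
pics
0.0 [0.17129601 0.65233119 0.2412556 ] [-3.13964597e+00  7.47829477e-05  2.88482401e+00] 0.011 [ 0.27408916 -0.10870433  0.12696974]
top 539.7639231003191 281.8201193485042 216.67915858707042 [ 0.31  -0.416  0.899]
scene 436.014134839806 280.3937708220194 204.38377060361458 [ 0.156 -0.003  0.71 ]
```

View pics/top0.png

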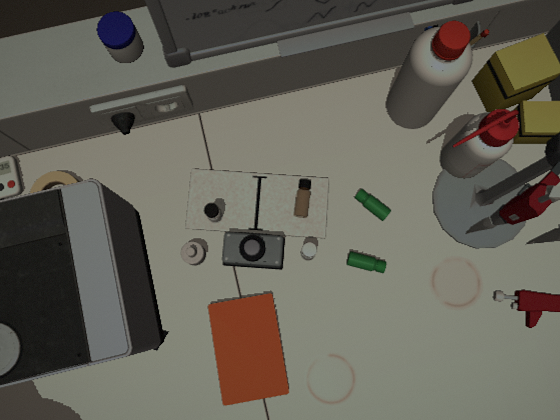

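View pics/scene0.png

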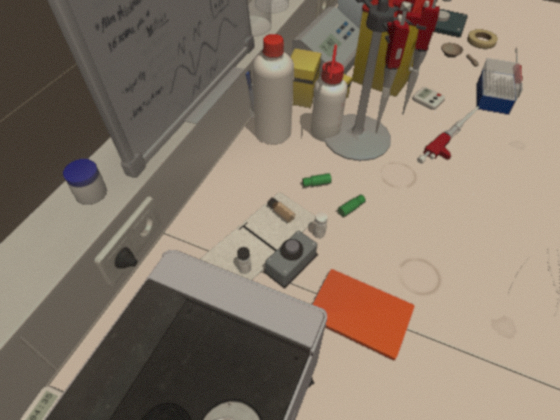

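The top view shows the pad at (186–330, 168–238) and its line from (260,177) to (257,229). The amber vial is at (303,198) with its cap up at (305,183). The reader button is at (252,247), vial_d at (212,211), vial_b at (309,249), the die at (193,252), and two green look-alikes sit off the pad. The scene view agrees with this.

```bash
cat > h.py <<'E'
import numpy as np,cv2
def ray(f,u,v,z):
    d=f['R'].T@np.array([(u-f['cx'])/f['fx'],(v-f['cy'])/f['fy'],1.]); c=-f['R'].T@f['t']
    return c+d*(z-c[2])/d[2]
def pix(f,X):
    p=f['R']@np.asarray(X)+f['t']; return p[:2]/p[2]*f['fx']+[f['cx'],f['cy']]
def depthpt(f,u,v):
    z=f['range_z'][int(v),int(u)]
    return f['R'].T@(np.array([(u-f['cx'])/f['fx']*z,(v-f['cy'])/f['fy']*z,z])-f['t'])
def comp(m,u,v,r=20):
    """largest-overlap component near (u,v): returns pixel Nx2"""
    n,l,st,c=cv2.connectedComponentsWithStats(m.astype(np.uint8),connectivity=8)
    w=l[max(0,v-r):v+r,max(0,u-r):u+r]; k=np.bincount(w[w>0]).argmax()
    ys,xs=np.where(l==k); return np.c_[xs,ys].astype(float)
def line(f,u=258,v=203):
    hsv=cv2.cvtColor(f['image'],cv2.COLOR_RGB2HSV); m=hsv[...,2]<75
    b=np.zeros_like(m); b[v-29:v+30,u-14:u+15]=1
    return comp(m&b,u,v,5)
def amber(f,box):
    x0,x1,y0,y1=box
    hsv=cv2.cvtColor(f['image'],cv2.COLOR_RGB2HSV).astype(int)
    m=(hsv[...,1]>85)&(hsv[...,0]<20)&(hsv[...,2]>45)
    b=np.zeros_like(m); b[y0:y1,x0:x1]=1
    return m&b
E
python3 - <<'E'
import pickle;from h import *
f=pickle.load(open('f0.pkl','rb'))['top']
for n,(u,v) in dict(pad=(280,200),btn=(252,247),vial=(303,200),cap=(305,184),d=(212,209),b=(309,248),die=(192,250)).items():
    print(n,depthpt(f,u,v).round(3))
p=line(f); print('line bbox',p.min(0),p.max(0),len(p),cv2.minAreaRect(p.astype(np.float32)))
hsv=cv2.cvtColor(f['image'],cv2.COLOR_RGB2HSV)
print(hsv[200,294:313].tolist()); print(hsv[180:220:3,303].tolist())
a=amber(f,(288,320,172,225)); ys,xs=np.where(a); q=np.c_[xs,ys].astype(np.float32)
print('amber',len(q),cv2.minAreaRect(q))
img=cv2.resize(f['image'][160:275,175:340],None,fx=4.8,fy=4.8,interpolation=cv2.INTER_CUBIC)
cv2.imwrite('pics/crop0.png',cv2.cvtColor(img,cv2.COLOR_RGB2BGR))
E
```

```text
pad [ 0.494 -0.406  0.005]
btn [ 0.406 -0.365  0.066]
vial [ 0.489 -0.444  0.031]
cap [ 0.517 -0.447  0.028]
d [ 0.465 -0.299  0.06 ]
b [ 0.407 -0.454  0.056]
die [ 0.401 -0.268  0.047]
line bbox [247. 176.] [266. 231.] 216 ((256.53143310546875, 203.076416015625), (15.032889366149902, 55.108280181884766), 4.236394882202148)
[[32, 24, 139], [24, 40, 96], [16, 97, 71], [16, 92, 78], [16, 100, 84], [15, 98, 86], [17, 95, 89], [15, 97, 92], [15, 100, 92], [16, 103, 89], [16, 95, 89], [15, 104, 86], [15, 95, 83], [16, 96, 80], [15, 91, 73], [23, 45, 102], [24, 29, 130], [23, 32, 135], [26, 29, 134]]
[[0, 0, 8], [140, 55, 14], [0, 32, 16], [15, 149, 41], [16, 100, 87], [15, 101, 88], [15, 93, 90], [15, 101, 88], [16, 99, 88], [16, 99, 88], [16, 96, 88], [15, 97, 87], [16, 76, 74], [24, 28, 136]]
amber 325 ((301.8537292480469, 202.34716796875), (12.75379753112793, 26.498825073242188), 7.594643592834473)
```

View pics/crop0.png

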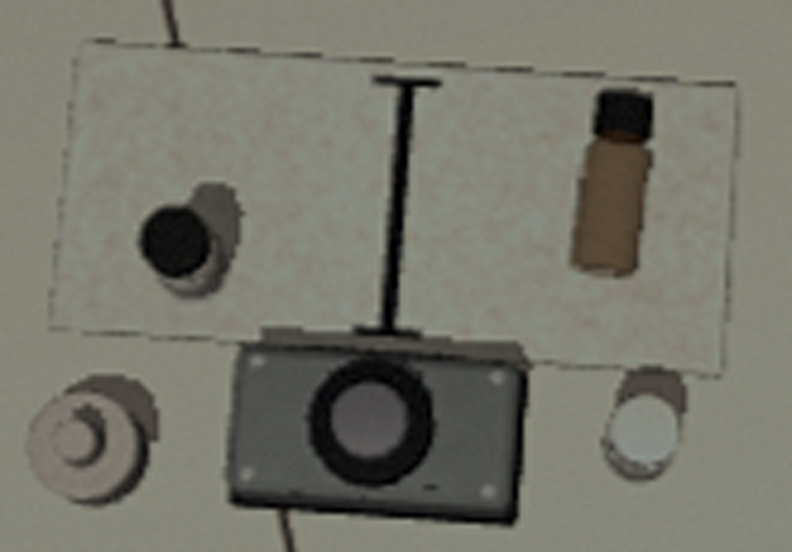

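The crop shows the line ticks at about (259.8,177) and (255.8,229), with the vial body at (295–310, 188–217). I'll measure these points, and check obstacle heights along the transit.

```bash
cat >> h.py <<'E'
def rowcentres(m,r0,r1):
    o=[]
    for v in range(r0,r1):
        x=np.where(m[v])[0]
        if len(x): o.append(((x.min()+x.max())/2,v,len(x)))
    return np.array(o)
def axisfit(f,c,z):
    P=np.array([ray(f,u,v,z) for u,v,_ in c])[:,:2]
    k=np.polyfit(P[:,0],P[:,1],1); return P,k
E
python3 - <<'E'
import pickle;from h import *
fs=pickle.load(open('f0.pkl','rb'));f=fs['top']
T=ray(f,259.8,176.9,.006);B=ray(f,255.8,229,.006)
print('ticks',T.round(4),B.round(4),np.linalg.norm(T-B),'mid',(T+B)/2)
hsv=cv2.cvtColor(f['image'],cv2.COLOR_RGB2HSV);m=(hsv[...,2]<75);m[:,:250]=0;m[:,268:]=0
P,k=axisfit(f,rowcentres(m,182,223),.006); print('line slope dy/dx',k)
a=amber(f,(288,320,172,225)); c=rowcentres(a,188,216); print(c[:,2])
P,k=axisfit(f,c,.018); print('vial fit',k, 'base/neck',P[-1],P[0])
# pad corners
for u,v in((192.3,168.7),(328.5,177.8),(325.3,238),(185.5,228.3)): print('pad',ray(f,u,v,.006).round(4))
# button: bright disc
print('btn ray',ray(f,252,247.2,.066).round(4),[depthpt(f,u,247)[2].round(4) for u in (240,246,250,254,260,268)])
# height map, coarse
H={}
for n,g in fs.items():
    v,u=np.mgrid[0:420:2,0:560:2];z=g['range_z'][v,u];ok=z>0
    C=np.stack([(u-g['cx'])/g['fx']*z,(v-g['cy'])/g['fy']*z,z],-1)[ok]
    X=(C-g['t'])@g['R']
    for x in X:
        key=(int(np.floor(x[0]*10)),int(np.floor(x[1]*10)));H[key]=max(H.get(key,0),x[2])
ys=range(8,-10,-1);print('x\\y',*['%4d'%y for y in ys])
for x in range(10,-3,-1):print('%3d'%x,*['%4d'%round(H[(x,y)]*1000) if (x,y) in H else '   .' for y in ys])
for X in((.5,-.4,.3),): pass
q=robot=None
E
python3 - <<'E'
from plant import robot
import numpy as np
s=robot.sense()
for p,yaw in (([.5,-.48,.2],np.pi/2),([.5,-.48,.2],0),([.5,-.48,.2],-np.pi/2),([.41,-.37,.12],0),([.41,-.37,.12],np.pi/2)):
    print(p,yaw,np.round(robot.inverse_kinematics(p,[np.pi,0,yaw]),3))
E
```

```text
ticks [ 0.5328 -0.3703  0.006 ] [ 0.443  -0.3663  0.006 ] 0.08982543130030143 mid [ 0.48789754 -0.36829125  0.006     ]
line slope dy/dx [-0.04906912 -0.34353056]
[ 3.  8. 11. 12. 12. 12. 13. 12. 13. 13. 13. 13. 13. 13. 13. 13. 12. 12.
 13. 13. 13. 13. 13. 13. 12. 12.  9.]
vial fit [-0.07164887 -0.40735462] base/neck [ 0.46645518 -0.44281914] [ 0.51054805 -0.44039111]
pad [ 0.5445 -0.2546  0.006 ]
pad [ 0.5338 -0.4871  0.006 ]
pad [ 0.4305 -0.4827  0.006 ]
pad [ 0.4415 -0.2486  0.006 ]
btn ray [ 0.4054 -0.3647  0.066 ] [np.float64(0.0576), np.float64(0.0668), np.float64(0.0615), np.float64(0.0633), np.float64(0.054), np.float64(0.0422)]
x\y    8    7    6    5    4    3    2    1    0   -1   -2   -3   -4   -5   -6   -7   -8   -9
 10    .    .    .    .    .    .    .    .    .    .    .    .    .    .    .    .    .    .
  9    .    .    .    .    .    .    .    .    .    .    .    .    .    .    .    .    .    .
  8    .    .    .    .    .    .    .    .    .    .    .    .    .    .    .    .  255  200
  7    .    .    .    .    .    .    .    .    .  272  440  455  434  390  348 
[... 571 characters left out ...]
 5    4
  0    .    .    .    .    .    .    .    .    .    .    .    3    4    4    4    3    3    4
 -1    .    .    .    .    .    .    .    .    .    .    .    .    4    5    3    3    .    .
 -2    .    .    .    .    .    .    .    .    .    .    .    .    .    .    .    .    .    .
[0.5, -0.48, 0.2] 1.5707963267948966 [ 0.056  0.778  1.109  1.574 -0.723  1.25   1.288]
[0.5, -0.48, 0.2] 0 [ 0.056  0.778  1.109  1.574 -0.723  1.25  -0.283]
[0.5, -0.48, 0.2] -1.5707963267948966 [ 0.056  0.778  1.109  1.574 -0.723  1.25  -1.854]
[0.41, -0.37, 0.12] 0 [-0.118  0.67   1.112  1.988 -0.744  0.965 -0.198]
[0.41, -0.37, 0.12] 1.5707963267948966 [-0.013  0.564  0.917  1.984 -0.584  0.88   1.22 ]
```

Everything agrees with the given sizes: tick spacing is 89.8 mm, the pad centre matches the line middle at (0.488,−0.368), and the button is 82 mm away. The vial is 74 mm off the line and about 8 mm beyond its middle. A box up to 0.3 m high blocks the direct path, so I'll go up, round and down.

```bash
python3 - <<'E'
from plant import robot
import numpy as np
s=robot.sense();q0=np.array(s['joint_pos'])
az=np.arctan2(.652,.171);D=[np.pi,0,s['tcp_rot'][2]]
p=[.53*np.cos(az),.53*np.sin(az),.46]
q=np.array(robot.inverse_kinematics(p,D));print(q.round(3))
robot.move_joints(q); 
q2=q.copy();q2[0]=0.78
robot.move_joints(q2);robot.grip(0.0)
s=robot.sense();print(s['t'],s['tcp_pos'],s['tcp_rot'],s['wrist_force'],s['opening'])
for yaw in(np.pi/2-.07,-np.pi/2-.07):
    r=robot.inverse_kinematics([.494,-.49,.15],[np.pi,0,yaw]);print(yaw,r)
E
```

```text
[-1.344  0.116 -0.057  1.526  0.007  1.5   -0.087]
5.125 [ 0.3655854  -0.38374454  0.46001728] [ 3.14151815e+00 -3.90798267e-05  7.60897623e-01] [ 0.02768054 -0.078046   -0.0610446 ] 0.0028997249152893376
1.5007963267948965 [ 0.78275031  0.58389965 -0.09239824  1.56579581  0.06069209  0.99470391
  0.60250336]
-1.6407963267948966 [ 0.56805558  0.5875      0.22807745  1.58076904 -0.15041595  0.99058435
 -2.36979584]
```

```bash
cat >> h.py <<'E'
def tcp(c,phi,z=.024,back=0.,off=.023):
    c=np.array(c)-(off+back)*np.array([np.cos(phi),np.sin(phi)]); return [*c,z]
def att(phi): return [np.pi,0,phi]
def snap(robot,name):
    f=robot.grab_frame('top');import pickle
    pickle.dump(f,open(name+'.pkl','wb'))
    cv2.imwrite(f'pics/{name}.png',cv2.cvtColor(cv2.resize(f['image'][150:280,170:350],None,fx=4,fy=4,interpolation=cv2.INTER_CUBIC),cv2.COLOR_RGB2BGR));return f
E
python3 - <<'E'
from plant import robot
from h import *
h=np.pi/2;a=h-.0716;b=h+.11
c0=(.494,-.4428)
robot.goto(tcp(c0,a,.14,.015),att(a))
robot.move_straight(tcp(c0,a,.024,.015),vel=.12)
print(robot.sense()['tcp_pos'],robot.sense()['wrist_force'])
robot.move_straight(tcp(c0,a),vel=.03)
robot.move_straight(tcp((.4938,-.426),b),vel=.025,attitude=att(b))
robot.move_straight(tcp((.4895,-.388),b),vel=.025)
s=robot.sense();print(s['t'],s['tcp_pos'],s['tcp_rot'],s['wrist_force'])
robot.move_straight(tcp((.4895,-.388),b,.024,.01),vel=.08)
robot.move_straight(tcp((.4895,-.388),b,.2,.05),vel=.2)
f=snap(robot,'push1');print(robot.sense()['t'])
E
```

```text
[ 0.4918389  -0.48122915  0.02499146] [ 1.30078735 -0.55524513  0.76581285]
10.7583 [ 0.49199416 -0.4110665   0.02399934] [3.14154927e+00 1.45281262e-04 1.68057274e+00] [-1.0939105   0.28144247  0.03369107]
12.1333
```

View pics/push1.png

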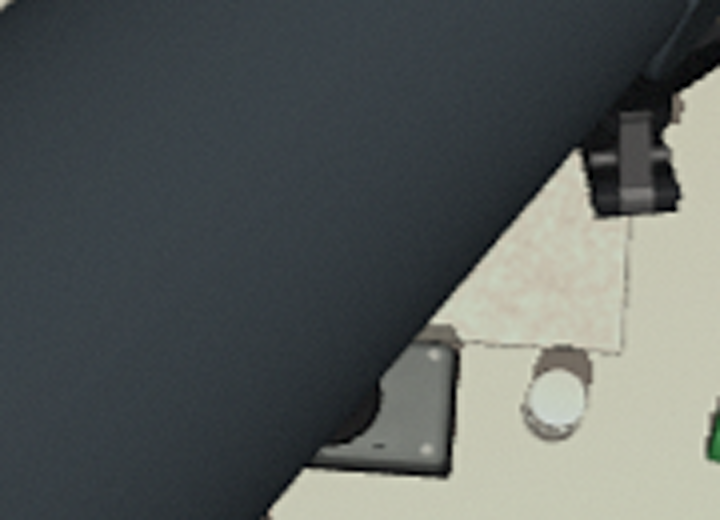

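The arm hides the line from the top camera; vial_b and the reader's edge are undisturbed. I'll use the scene and wrist cameras.

```bash
python3 - <<'E'
from plant import robot
from h import *
import pickle
fw=robot.grab_frame('wrist');fs=robot.grab_frame('scene')
pickle.dump((fw,fs),open('ws1.pkl','wb'))
a=cv2.resize(fw['image'],(420,315));b=cv2.resize(fs['image'][180:300,190:350],(380,285),interpolation=cv2.INTER_CUBIC)
im=np.zeros((315,800,3),np.uint8);im[:,:420]=a;im[:285,420:]=b
cv2.imwrite('pics/ws1.png',im[...,::-1]);print(fw['fx'],fw['cx'],fw['cy'],robot.sense()['t'],(-fw['R'].T@fw['t']).round(3),fw['R'].round(2))
E
```

```text
325.19226210127806 285.5716095611885 214.121517293188 12.2333 [ 0.487 -0.383  0.331] [[ 0.99  0.11 -0.  ]
 [ 0.11 -0.95  0.3 ]
 [ 0.03 -0.3  -0.95]]
```

View pics/ws1.png

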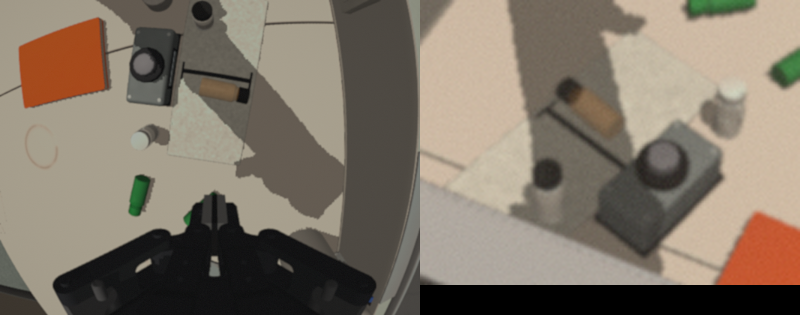

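The wrist camera sees it all. In full-size pixels, the line runs from (244,93) to (335,105), with the vial just below it at about (262–332, 107–137), still lying. I'll measure with that.

```bash
cat >> h.py <<'E'
def wray(f,u,v,z):
    p=np.array([u-f['cx'],v-f['cy']])/f['fx'];r=np.hypot(*p)
    d=f['R'].T@np.r_[p/max(r,1e-9)*np.sin(r),np.cos(r)];c=-f['R'].T@f['t']
    return c+d*(z-c[2])/d[2]
def wpix(f,X):
    p=f['R']@np.asarray(X,float)+f['t'];n=np.hypot(p[0],p[1]);t=np.arctan2(n,p[2])
    return p[:2]/n*t*f['fx']+[f['cx'],f['cy']]
def wmeasure(f,xl=(.455,.525),dbg=True):
    """line and vial axis from wrist frame, by column-wise mask centres"""
    hsv=cv2.cvtColor(f['image'],cv2.COLOR_RGB2HSV).astype(int)
    am=((hsv[...,0]<20)&(hsv[...,1]>85)&(hsv[...,2]>40)).astype(np.uint8)
    n,l,st,ce=cv2.connectedComponentsWithStats(am)
    t=wpix(f,[.488,-.375,.018]); best=None
    for k in range(1,n):
        if st[k,4]>200:
            d=np.hypot(*(ce[k]-t)); best=(d,k) if best is None or d<best[0] else best
    ys,xs=np.where(l==best[1]); P=np.array([wray(f,u,v,.018) for u,v in zip(xs,ys)])[:,:2]
    if dbg: print('amber px',len(P),'extent x',P[:,0].min().round(4),P[:,0].max().round(4),'y',P[:,1].min().round(4),P[:,1].max().round(4))
    Q=[]
    for u in np.unique(xs):
        y=ys[xs==u]
        if len(y)>=12: Q.append(wray(f,u,(y.min()+y.max())/2,.018)[:2])
    Q=np.array(Q);kv=np.polyfit(Q[:,0],Q[:,1],1)
    return kv,P,Q
E
python3 - <<'E'
from h import *;import pickle
f,_=pickle.load(open('ws1.pkl','rb'))
kv,P,Q=wmeasure(f);print('vial',kv,'y at .488',np.polyval(kv,.488),Q[0],Q[-1])
g=f['image'].max(2).astype(int);L=[]
for u in range(250,330,2):
    v0=93+(u-244)*12/91;r=np.arange(int(v0)-7,int(v0)+8)
    w=g[r,u];
    L.append((u,r[w.argmin()],w.min(),np.median(w)))
print([tuple(map(int,x)) for x in L[::5]])
pts=np.array([wray(f,u,v,.006)[:2] for u,v,m,_ in L]);k=np.polyfit(pts[:,0],pts[:,1],1)
print('line',k,np.polyval(k,.488),pts[0],pts[-1])
E
```

```text
amber px 1124 extent x 0.468 0.518 y -0.3991 -0.3738
vial [-0.06347805 -0.35541409] y at .488 -0.38639138045579086 [ 0.46888389 -0.38916126] [ 0.51653919 -0.38714774]
[(250, 94, 16, 88), (260, 96, 19, 92), (270, 98, 19, 93), (280, 98, 18, 94), (290, 100, 17, 95), (300, 102, 18, 91), (310, 104, 17, 84), (320, 106, 15, 88)]
line [-0.0549606  -0.34111211] -0.36793288538834706 [ 0.44880883 -0.36545764] [ 0.5267122  -0.37090895]
```

```bash
cat >> h.py <<'E'
def rect(P):
    (c,s,a)=cv2.minAreaRect((P*1000).astype(np.float32)); 
    b=cv2.boxPoints((c,s,a)); e=[b[1]-b[0],b[2]-b[1]]; e=max(e,key=np.linalg.norm); return np.array(c),s,e[1]/e[0]
E
python3 - <<'E'
from h import *;import pickle
f,fs=pickle.load(open('ws1.pkl','rb'))
kv,P,Q=wmeasure(f);print(rect(P));print((Q[::4]*1000).round(1).tolist())
im=cv2.resize(f['image'][80:150,225:350],None,fx=6,fy=6,interpolation=cv2.INTER_CUBIC)
cv2.imwrite('pics/z1.png',im[...,::-1])
E
```

```text
amber px 1124 extent x 0.468 0.518 y -0.3991 -0.3738
(array([ 492.99572754, -386.73986816]), (21.773412704467773, 49.64371109008789), np.float32(-0.10596241))
[[468.9, -389.2], [472.2, -384.5], [476.1, -385.0], [480.0, -385.6], [483.8, -385.7], [487.7, -386.2], [491.5, -386.3], [495.4, -386.8], [499.3, -387.3], [503.2, -387.8], [507.1, -388.3], [510.8, -387.4], [514.8, -388.8]]
```

View pics/z1.png

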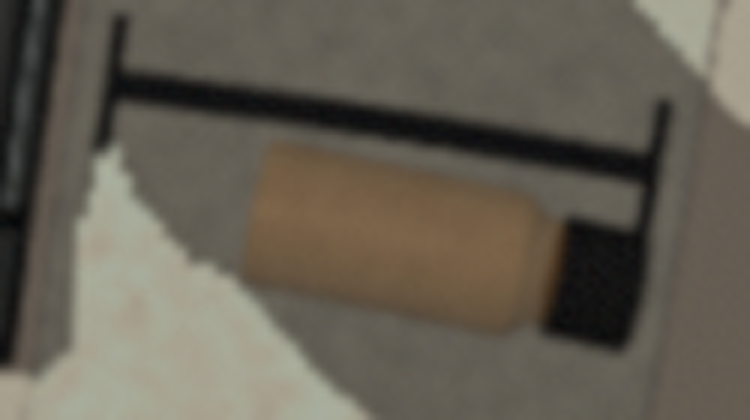

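The vial is at (0.493,−0.3867). It is turned about −0.06 rad off the line and 19 mm short, so the finger acts almost as a point contact. I'll push a little on the cap side with the face parallel to the line, stop short, and look again.

```bash
cat >> h.py <<'E'
def linefit(f):
    "line through the ticks, from the known approx line position"
    g=f['image'].max(2).astype(int);pts=[]
    for x in np.arange(.452,.525,.002):
        ps=[(y,wpix(f,[x,y,.006])) for y in np.arange(-.376-.05*(x-.488),-.360-.05*(x-.488),.0005)]
        w=[g[int(round(p[1])),int(round(p[0]))] for _,p in ps]
        if min(w)<35: pts.append((x,np.mean([y for (y,_),k in zip(ps,w) if k<min(w)+15])))
    pts=np.array(pts);return np.polyfit(pts[:,0],pts[:,1],1),len(pts)
def report(f):
    k,n=linefit(f);kv,P,Q=wmeasure(f);c,s,sl=rect(P);c=c/1000
    u=np.array([-1,-k[0]])/np.hypot(1,k[0]);mid=np.array([.488,-.3683]);
    print('line',k.round(4),n,'vial mid',c.round(4),'size',np.round(s,1),'slope',round(float(sl),3),'fit',kv.round(3),
     'short of line mm',round((np.polyval(k,c[0])-c[1])*1000,1),'top-based',round((-.3683-.049*(c[0]-.488)-c[1])*1000,1),'along',((c-mid)@u*1000).round(1))
def look(robot,c,phi,name):
    import pickle
    robot.move_straight(tcp(c,phi,.024,.012),vel=.08)
    robot.move_straight(tcp(c,phi,.17,.045),vel=.25)
    f=robot.grab_frame('wrist');pickle.dump(f,open(name+'.pkl','wb'));p=wpix(f,[.488,-.37,.01]).astype(int)
    y0=max(p[1]-50,0);im=cv2.resize(f['image'][y0:y0+110,p[0]-75:p[0]+75],None,fx=5,fy=5,interpolation=cv2.INTER_CUBIC)
    cv2.imwrite(f'pics/{name}.png',im[...,::-1]);report(f);print('t',robot.sense()['t']);return f
E
python3 - <<'E'
from plant import robot
from h import *
import pickle
report(pickle.load(open('ws1.pkl','rb'))[0])
a=np.pi/2-.05;c=(.497,-.374)
st=(.497,-.395)
robot.move_straight(tcp(st,a,.1,.012),vel=.25,attitude=att(a))
robot.move_straight(tcp(st,a,.024,.004),vel=.12)
robot.move_straight(tcp(c,a),vel=.025)
look(robot,c,a,'push2')
E
```

```text
amber px 1124 extent x 0.468 0.518 y -0.3991 -0.3738
line [-0.0507 -0.3431] 37 vial mid [ 0.493  -0.3867] size [21.8 49.6] slope -0.106 fit [-0.063 -0.355] short of line mm 18.7 top-based 18.2 along -5.9
amber px 1384 extent x 0.4687 0.5187 y -0.3847 -0.3601
line [-0.1044 -0.3183] 11 vial mid [ 0.4935 -0.3728] size [21.9 50.4] slope -0.088 fit [-0.087 -0.33 ] short of line mm 2.9 top-based 4.2 along -6.0
t 15.8333
```

View pics/push2.png

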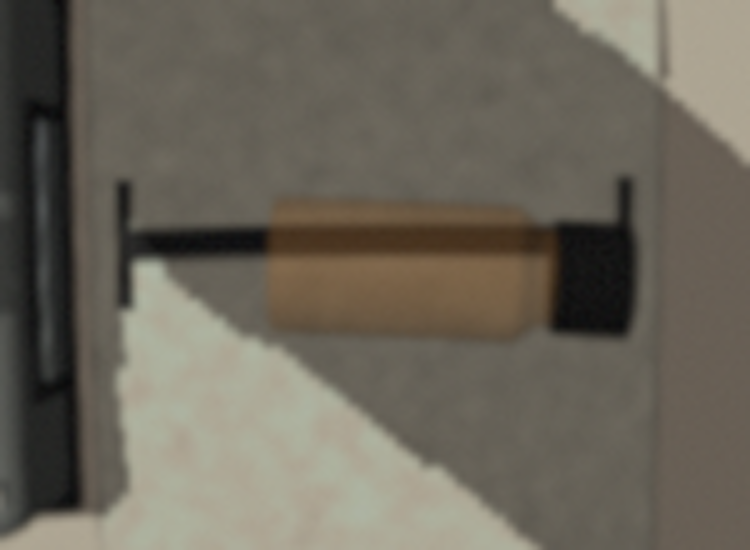

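It is now 4.2 mm short, turned −0.035 rad, and about 6 mm off along the line. The picture shows it lying with its upper edge just past the line at crop row 240. The finishing push goes nearer the cap end, at x = 0.509, to straighten it too.

```bash
python3 - <<'E'
from plant import robot
from h import *
a=np.pi/2-.05;c=(.509,-.3706)
st=(.509,-.384)
robot.move_straight(tcp(st,a,.1,.012),vel=.25)
robot.move_straight(tcp(st,a,.024,.004),vel=.12)
robot.move_straight(tcp(c,a),vel=.02)
look(robot,c,a,'push3')
E
```

```text
amber px 1377 extent x 0.4682 0.5187 y -0.3799 -0.3561
line [-0.0698 -0.334 ] 11 vial mid [ 0.4935 -0.3683] size [21.7 50.5] slope -0.086 fit [-0.072 -0.333] short of line mm -0.2 top-based -0.2 along -5.5
t 19.1833
```

View pics/push3.png

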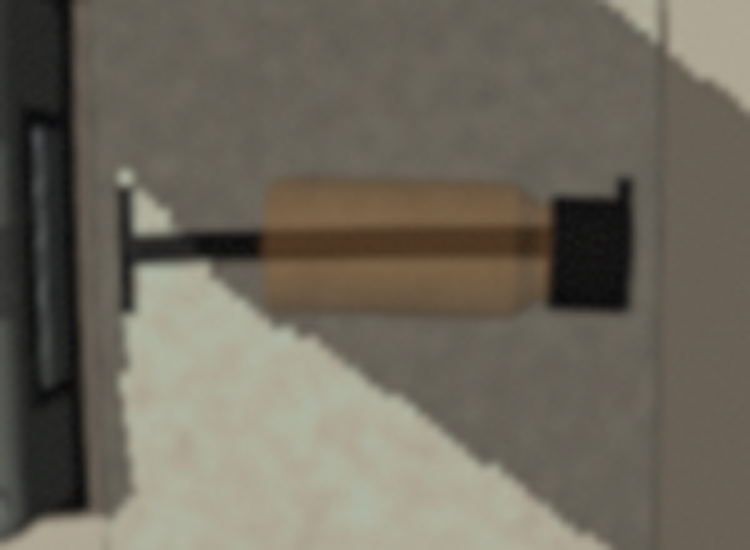

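The vial is centred to about 0.2 mm across the line, aligned to about 0.03 rad and lying flat. Next I press the button.

```bash
python3 - <<'E'
from plant import robot
from h import *
import pickle
b=(.4058,-.3645)
robot.move_straight([*b,.15],vel=.15)
robot.move_straight([*b,.085],vel=.08)
z0=robot.sense()['wrist_force'][2]
hit=robot.move_straight([*b,.062],vel=.015,contact_N=10)
s=robot.sense();print(hit,s['tcp_pos'],s['wrist_force']-np.array([0,0,z0]));robot.sleep(.3)
s=robot.sense();print(s['t'],s['tcp_pos'],s['wrist_force'],z0)
E
```

```text
True [ 0.40579857 -0.3644862   0.06905302] [-0.18212881  0.00749488  5.9661958 ]
22.4917 [ 0.40577947 -0.36449927  0.06906139] [-0.80784212  0.87266104  6.50972403] -0.09259584552086095
```

```bash
python3 - <<'E'
from plant import robot
from h import *
b=(.4058,-.3645)
print(robot.move_straight([*b,.066],vel=.01,contact_N=8))
s=robot.sense();print(s['tcp_pos'],s['wrist_force']);robot.sleep(.3)
robot.move_straight([*b,.16],vel=.08)
robot.move_straight([.49,-.44,.2],vel=.2)
f=robot.grab_frame('wrist');report(f);print(robot.sense()['t'],robot.sense()['wrist_force'])
cv2.imwrite('pics/fin.png',f['image'][:,:,::-1])
E
```

```text
True
[ 0.40582267 -0.36452544  0.06907207] [-1.27426823  0.13840763  5.47595588]
amber px 1110 extent x 0.4691 0.5191 y -0.3805 -0.3562
line [-0.0692 -0.3346] 11 vial mid [ 0.4941 -0.3685] size [21.6 49.8] slope -0.083 fit [-0.078 -0.33 ] short of line mm -0.2 top-based -0.1 along -6.1
25.0917 [ 0.18230851 -1.02631301 -0.12631739]
```

View pics/fin.png

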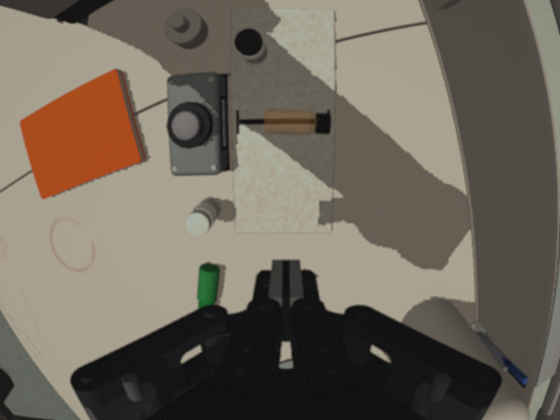

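The final picture shows the vial lying on the line at (290,122), with the button at (187,125) released. vial_d (248,43), vial_b (203,217) and the die (185,27) are all standing. The button stopped hard at the same height on both presses, so it went fully down.

```bash
python3 -c "
from plant import robot
print(robot.close_job())"
```

```text
the job is handed in; nothing more can be done
None
```

I rolled the amber vial onto the black line and then pressed the reader button fully down; the job was handed in after about 25 s. The vial lies about 0.2 mm off across the line and about 0.03 rad off its direction, its middle is about 6 mm from the line's middle, and the standing vials and pellet die were left alone.

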